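# Seat the pipe and throw the toggle clamp

## Robot

A 6-joint arm with a two-finger parallel gripper is mounted at the origin on the work surface. World frame = base frame: x ahead of the robot, y to its left, z up, the work surface at z = 0. Lengths are in m, angles in rad, forces in N, time in s.
With the tool pointing down it reaches from about 0.35 to 0.725 m from the base axis. Payload 6 kg.
Tool frame: the origin (TCP) lies on the mounting face of the last link; the fingertips stand 173 mm ahead of it and the grasp point (between the pads) lies 155 mm ahead of it; z points along the fingers, y is the line along which they close (so a half turn about z gives the same grasp; the last joint's range is limited). The gripper opens to 85 mm and grips with 20 to 120 N. Pads are 22 mm wide; open, the fingers measure 114 mm over their backs; the gripper's body (76 mm by 85 mm) begins 54 mm behind the grasp point. The pads swing forward as they close: fully open they stand 13 mm farther back than shut.
Start: joints at [-0.977, 0.04, 0.085, 0, -1.615, -0.334], TCP at [0.154, -0.58, 0.405] pointing down, gripper open.
Joint ranges: [-2.56, 2.56], [-1.29, 2.01], [-1.08, 1.49], [-3.29, 1.98], [-2.81, -0.18], [-2.99, 2.99]. Speed limits (rad/s): [2.57, 2.57, 3.01, 3.14, 3.14, 3.14].

## Interface

Orientations are given as a rotation vector (axis times angle).
In Python, from bench import bot, eyes gives the robot as it stands. The module is installed in compiled form; this text tells all that it offers.
- The arm moves only by the tool drive_tool, never from a script. Its argument "increments" is a list of rows, each an object with "travel": the shift along the tool's x, y, z each as a share of 0.1 m, from -1 to 1, a list of three; "roll": the turn about the tool's z as a share of pi/2 rad, from -1 to 1; "jaw": the opening, from 0 (shut) to 1 (fully open). In form: [{"travel": [x, y, z], "roll": roll, "jaw": jaw}, ...]. A call has 1 to 5 rows; each row is the pose to reach, as a shift and turn from the pose commanded when the call began, along the tool's axes at that moment; what a row does not reach only later rows make up. A row lasts 1/10 s, in which the tool goes at most 50 mm and 8.59 degrees, less where a joint would pass 70% of its speed; a pose out of reach is approached as far as the arm can. A call with a number of a shift or a turn outside -1 to 1 is refused whole. A call with a gripper value outside its range is refused whole. The fingers move at their own pace and stop on an object; the grip force is fixed at half the most. Time passes only in rows, so rows that repeat a pose let the fingers close. It gives the time, the measured TCP pose, the force, the opening and the grip force at its end, in the units of the state.
- bot.sense(): the state, without advancing time (a new reading comes with each control period).
- eyes.snapshot(name): name is "scene" or "top" or "wrist"; returns a dict with "pixels" (480x640x3 uint8, blue, green, red), "vfov" (degrees; the focal length in pixels is half the picture's height over the tangent of half this angle, whatever the lens; pixels are square), "cx", "cy" (the principal point, pixels), "k1" (the pictures are not rectified: a ray, as slopes to the right and down, at radius r is drawn at 1 + k1 r^2 times it, then the intrinsics apply), "R" (3x3) and "t" (3): a world point X has camera coordinates R X + t; the wrist camera has in their place "mount" (4x4, takes a point from camera to tool coordinates, whose origin is the TCP and whose axes are the flange's). Camera axes: x right, y down, z forward; pixel columns grow to the right and rows downward; lengths in m; the calibration is good to about 2 mm. A picture is of the moment at which its call begins: read the wrist's pose just before it. There is no depth.
- bot.close_job(): hands the job in; it is judged then, once.
The state is a dict: "time_s": time; "joint_pos": joint angles; "joint_velocities": joint speeds; "tau": joint torques, N m; "tcp_pos": TCP position; "tool_rot": TCP orientation; "contact_force": force on the tool from outside, world axes, zero at the start; "ft_torque": the same for the moment, N m; "grip_width": opening from 0.0 (shut) to 1.0 (fully open); "grasp_force": force on a finger pad.
Only numpy, scipy, OpenCV 4.12 (cv2) and the standard library are available. Lean on these libraries where they do the work, as an engineer would, in place of code of your own. Each camera call takes 0.05 s, during which the arm holds its last target. There are 200 camera calls.

## Task

Clamp the white plugged pipe in the jig without picking anything up: with a fingertip, push the pipe's free end so that it slides along its channel until its other end is fully home against the steel stop block, then push the toggle clamp's black-sleeved lever over past its upright middle so that it snaps into its closed position and the rubber foot presses down on the pipe. Do not lift the pipe, leave the fittings and other things where they are, and finish with the hand clear.

Things in the scene. Friction and masses are not known exactly. Their poses are not given: they have to be found in the camera images.
- jig: The pipe jig, fixed to the table: grey base plate 200 x 280 x 18 mm with an aluminium pipe channel, a steel stop block and a toggle clamp on it. Origin at the centre of the plate's underside, z up. Its x runs across the channel, from the clamp side (-x, towards the robot) to the pipe side (+x); its y runs along the channel towards the stop.
- channel_floor (a point): Point on the channel's centre line, on its floor (jig frame x +60, y 0, z 30 mm). The channel runs along the jig's y; its two side rails, 10 mm thick and 42 mm apart, reach z = 42 mm above the table and run from y = -135 to +90 mm.
- lever_pivot (a point): Centre of the lever's pivot (jig frame x -22, y +30, z 75 mm), between two steel cheeks (jig x -32 to +12 mm, 32 mm wide over all in y, top z = 88 mm). The clamp bar is pivoted on the same cheeks, 26 mm nearer the pipe; while the clamp is open this 16 mm wide bar slopes up over the channel to about 115 mm above the table.
- stop_face (a point): Centre of the stop block's working face (block 64 mm wide, 22 mm thick, top 80 mm above the table), on the axis of a pipe lying in the channel (jig frame x +60, y +95, z 50 mm); axes as the jig's: y points along the channel into the stop.
- pipe: The loose white plastic pipe, 40 mm outside diameter, 140 mm long, about 0.12 kg, both ends closed with flat grey plugs, lying in the channel along the jig's y and free to slide; origin at its very centre, on its axis (20 mm above the channel floor); its own y axis lies along it towards the stop. It may roll about that axis. Starts 35 to 75 mm short of the stop; sliding takes about 1 N.
- pipe_head (a point): Centre of the pipe's end face that must meet the stop.
- pipe_tail (a point): Centre of the pipe's free end face, the one to push; 140 mm from pipe_head, on the axis, 8 mm above the rails' tops.
- clamp_lever (a joint): Angle of the clamp's lever in rad: 0 open (leaning 0.55 rad from upright towards the jig's -x, the start), 0.55 upright (dead centre), 1.1 closed (leaning 0.55 rad towards +x). An over-centre spring holds it at either end and snaps it over once past upright; moving it takes up to about 4 N at the tip, and rubbing on the sleeve can raise the force on the finger to about 10 N.
- lever_tip (a point): Centre of the lever's rounded tip: the lever is a straight bar, 100 mm from pivot to this point, its upper 60 mm a black rubber sleeve 18 mm in diameter (reaching 9 mm past this point). Swings about a pivot parallel to the jig's y, in the plane y = +30 mm of the jig; about 160 mm above the table at either end of its travel, 175 mm when upright.
- clamp_pad: The rubber foot, 16 mm diameter, on a short spring under the end of the clamp bar (this origin lies at the bar's pivot, 57 mm from the foot). The bar comes down as the lever is thrown and the foot then presses the pipe with about 3 to 4 N.
- bin: Bystander: fixed cream open bin, 160 (x) x 100 (y) x 75 mm high, with green fittings in it; origin at the centre of its underside.
- coupling: Bystander: loose white pipe coupling, 42 mm diameter, 45 mm high, standing on the jig's base plate; origin at the centre of its underside.
- brass_valve: Bystander: loose brass valve, 26 mm diameter, 38 mm high, standing on the jig's base plate; origin at the centre of its underside.
- cement_jar: Bystander: loose jar, 60 mm diameter, 75 mm high; origin at the centre of its underside.
- tape_roll: Bystander: loose white roll, 56 mm diameter, 14 mm high; origin at the centre of its underside.
- wrench: Bystander: loose wrench, 160 mm long, lying flat; origin in its underside.
- tee: Bystander: loose green tee fitting standing on end, 42 mm diameter, 75 mm high; origin at the centre of its underside.
- offcut: Bystander: loose white pipe offcut standing on end, 40 mm diameter, 90 mm high; origin at the centre of its underside.
Not all that is in view belongs to the job. Leave any green or turquoise look-alike of the pipe alone.

How it is judged:
On the way, in this order (a step that is already met when the one before it is completed fails the run):
1. the pipe is pushed home against the stop while the clamp is still open (y of pipe_head in the frame of stop_face above -0.004 m and distance between pipe_head and stop_face below 0.01 m and value of joint clamp_lever below 0.4 rad), for 0.1 s.
2. the lever has snapped to its closed position with the foot pressing on the pipe (value of joint clamp_lever above 1 rad and contact force between clamp_pad and pipe above 1.5 N), for 0.2 s.
At the end, for the whole second after the job is handed in: The pipe's head is within 4 mm of the stop face and in its channel (10 mm in all), the lever stays snapped closed (beyond 1.0 of 1.1 rad), the rubber foot presses the pipe with more than 1.5 N, and pipe and lever are at rest (all of step 2 and y of pipe_head in the frame of stop_face above -0.004 m and distance between pipe_head and stop_face below 0.01 m and linear speed of pipe below 0.02 m/s and velocity of joint clamp_lever below 0.1 rad/s); the robot touches nothing.
It fails at once if the pipe is lifted (its centre more than 15 mm above where it lies in the channel) or leaves the jig (height (world z) of pipe above 0.065 m or height (world z) of pipe below 0.035 m).
It fails at once if a bystander is moved more than 30 mm or tipped over (distance of any of coupling, brass_valve, cement_jar, tape_roll, wrench, tee, offcut from where it was at the start of the episode above 0.03 m or angle between any of coupling, brass_valve, cement_jar, tape_roll, wrench, tee, offcut's own z axis and vertical above 0.5 rad).
It also fails if it takes over 42 s, if anything falls off the work surface, if the arm or the gripper's body presses on something with over 40 N, if the wrist force passes 120 N, or if a joint passes its speed limit or range.

## Working session

There is one attempt and no reset: what is moved stays moved. The work goes in short steps, Python scripts to look and compute and a tool call to move; the robot and the scene stay as the last step left them, time stands still between calls to the robot, and variables do not carry over. Pictures are saved under pics/ and viewed, at most 10 in all, crops included, and the job is handed in when it is done.

Besides the shell and the picture viewer there is one more tool, called as a command line: name --argument value ..., lists and objects as JSON in quotes. drive_tool: Moves the arm, as the interface text tells. Its arguments: {"type":"object","properties":{"increments":{"type":"array"}},"required":["increments"]}

```bash
mkdir -p pics
python3 - <<'E'
from bench import bot, eyes
import cv2,json
s=bot.sense(); print({k:s[k] for k in('time_s','tcp_pos','tool_rot','contact_force','grip_width')})
for n in('scene','top'):
    d=eyes.snapshot(n); cv2.imwrite(f'pics/{n}0.png',d.pop('pixels')); d={k:(v.tolist() if hasattr(v,'tolist') else v) for k,v in d.items()}
    json.dump(d,open(n+'.json','w')); print(d)
E
```

```text
{'time_s': 0.0, 'tcp_pos': array([ 0.15422012, -0.57980303,  0.40366545]), 'tool_rot': array([ 4.06875033e-01, -3.11481270e+00, -2.77440556e-03]), 'contact_force': array([-0.31044333, -0.12175411,  0.4280817 ]), 'grip_width': 1.0035066716594945}
{'vfov': 52.01323585186587, 'cx': 320.7995040401496, 'cy': 238.1955735774217, 'k1': 0.032172291194997905, 'R': [[0.7221122737316816, 0.6917345210416096, 0.0075641605876287515], [0.40827059893699785, -0.41732192323070105, -0.8118851707197601], [-0.5584523096645637, 0.5893604710110474, -0.5837681500732552]], 't': [-0.39421867691749124, -0.10424508407249189, 1.4590258068179862]}
{'vfov': 48.92135335131551, 'cx': 316.27533684781105, 'cy': 234.9184161744013, 'k1': -0.15806110154120342, 'R': [[0.00879983263015112, -0.9996721781230336, 0.024043694234273865], [-0.9830653677327087, -0.01305003534378768, -0.1827899869852837], [0.1830438354882119, -0.022028001822131202, -0.9828579355255207]], 't': [-0.0155103355437447, 0.5551725543861337, 1.236940475626526]}
```

View pics/top0.png

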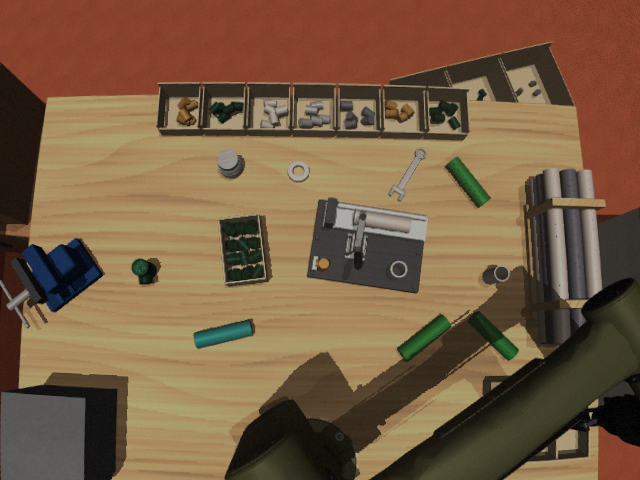

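View pics/scene0.png

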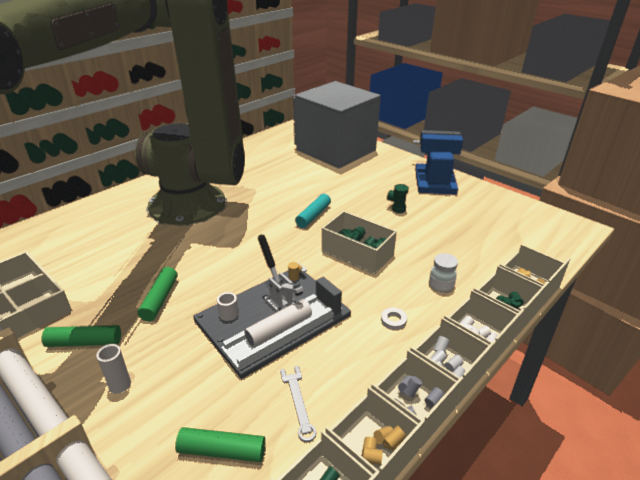

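The top view shows the jig plate with corners near (319,201), (427,214), (417,292) and (308,276). The stop is near (330,213), the pipe runs from about (360,218) to (410,222), and the coupling (398,269) and valve (322,264) stand on the plate. The scene view shows the lever tip near (264,238). I'll enlarge both to refine these.

```bash
cat > h.py <<'E'
import json,cv2,numpy as np
def load(n):
    d=json.load(open(n+'.json')); f=240/np.tan(np.radians(d['vfov']/2))
    return np.array([[f,0,d['cx']],[0,f,d['cy']],[0,0,1]]),np.array([d['k1'],0,0,0,0.]),np.array(d['R']),np.array(d['t'])
def ray(n,p):
    K,D,R,t=load(n); u=cv2.undistortPointsIter(np.array([[p]],float),K,D,None,None,(3,100,1e-12))[0,0]
    v=R.T@np.array([*u,1]); return -R.T@t,v/np.linalg.norm(v)
def onz(n,p,z): c,v=ray(n,p); return c+v*(z-c[2])/v[2]
def proj(n,X):
    K,D,R,t=load(n); return cv2.projectPoints(np.atleast_2d(np.array(X,float)),cv2.Rodrigues(R)[0],t,K,D)[0][:,0]
def tri(p1,p2):
    (a,u),(b,v)=ray('top',p1),ray('scene',p2); s=np.linalg.lstsq(np.c_[u,-v],b-a,rcond=None)[0]
    P,Q=a+u*s[0],b+v*s[1]; return (P+Q)/2,np.linalg.norm(P-Q)
E
python3 - <<'E'
import cv2
a=cv2.imread('pics/top0.png')[190:300,300:440]; cv2.imwrite('pics/tc.png',cv2.resize(a,None,fx=5,fy=5,interpolation=cv2.INTER_CUBIC))
a=cv2.imread('pics/scene0.png')[225:375,185:355]; cv2.imwrite('pics/sc.png',cv2.resize(a,None,fx=4,fy=4,interpolation=cv2.INTER_CUBIC))
E
```

```text
(no output)
```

View pics/tc.png

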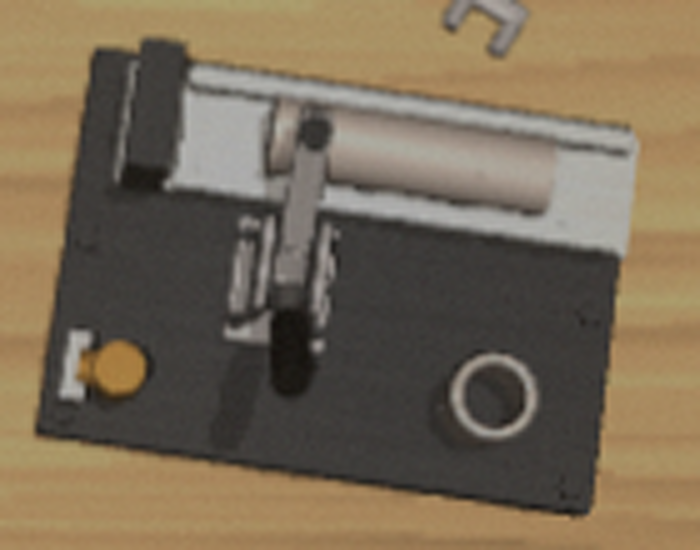

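View pics/sc.png

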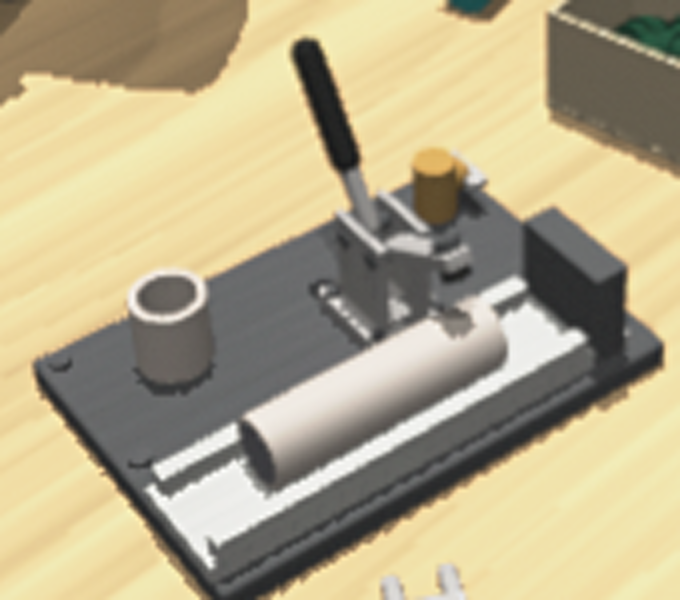

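Run:
```python
from h import *
T=lambda x,y:(300+x/5-.4,190+y/5-.4); S=lambda x,y:(185+x/4-.4,225+y/4-.4)
L=[(100,140),(-100,140),(-100,-140)]; 
W=[onz('top',T(*p),.018)[:2]*1000 for p in[(96,50),(38,435),(589,514)]]
W+= [onz('scene',S(*p),.018)[:2]*1000 for p in[(663,347),(37,367)]]; L+=[(100,140),(-100,-140)]
L=np.array(L,float);W=np.array(W); print(W.round())
for idx in([0,1,2],[3,4],[0,1,2,3,4]):
    l,w=L[idx],W[idx]; lc,wc=l.mean(0),w.mean(0)
    a=np.angle(np.sum((w-wc)@[1,1j]*np.conj((l-lc)@[1,1j]))); R=np.array([[np.cos(a),-np.sin(a)],[np.sin(a),np.cos(a)]])
    o=wc-R@lc; print('origin',o.round(1),'yaw',a,'res',((l@R.T+o)-w).round(1).tolist())
J=lambda X:(R.T@(X[:2]*1000-o)).round(1)
P,e=tri(T(552,180),S(258,452));print('tail?',P,e,J(P))
for p in[(557,147),(550,212)]:print('tail edges z50',J(onz('top',T(*p),.05)))
for p in[(275,100),(268,170)]:print('head edges z50',J(onz('top',T(*p),.05)))
P,e=tri(T(291,383),S(306,50));print('levertip',P,e,J(P))
print('stop face top',J(onz('top',T(187,48),.08)),J(onz('top',T(172,185),.08)))
for n,p,z in(('coupling',(494,396),.063),('valve',(119,368),.056)):print(n,J(onz('top',T(*p),z)))
json.dump([*o,a],open('jig.json','w'))
```

```text
[[ 653.  -16.]
 [ 456.   11.]
 [ 419. -263.]
 [ 657.  -23.]
 [ 427. -267.]]
origin [ 536.3 -139.9] yaw -0.1357435244212469 res [[1.5, 1.1], [-0.3, 1.0], [-1.2, -2.1]]
origin [ 541.5 -145.1] yaw -0.13507610255492702 res [[2.9, 3.1], [-2.9, -3.1]]
origin [ 538.4 -141.9] yaw -0.13439302330862188 res [[3.4, -0.8], [1.6, -1.2], [1.1, -4.3], [-0.2, 6.4], [-6.0, -0.1]]
tail? [ 0.58236515 -0.24131551  0.04932015] 0.0003749464811265947 [ 56.9 -92.6]
tail edges z50 [ 73.6 -93.3]
tail edges z50 [ 40.4 -93.4]
head edges z50 [76.2 48.9]
head edges z50 [40.6 47.7]
levertip [ 0.46536135 -0.10015764  0.16003349] 0.0014272596438181288 [-78.   31.6]
stop face top [88.1 96.4] [19.9 94.4]
coupling [-56.3 -74.2]
valve [-68.  106.7]
```

Jig: origin about (538,-142) mm, yaw about -0.134. The lever tip (z 160), pipe length (141 mm) and pipe axis height all match the given sizes. The pipe tail is at jig y of about -93, and the head is about 47 mm short of the stop. First move: go over with the gripper shut.

drive_tool --increments '[{"travel":[-0.4,0.15,0],"roll":0,"jaw":0},{"travel":[-0.9,0.34,0],"roll":0,"jaw":0},{"travel":[-0.98,0.38,0],"roll":0,"jaw":0},{"travel":[-0.98,0.38,0],"roll":0,"jaw":0}]'

```text
time_s: 0.5
tcp_pos: [0.2405, -0.5169, 0.4045]
tool_rot: [-0.412, 3.114, 0.001]
contact_force: [0.2, 0.1, -0.1]
grip_width: 0.333
grasp_force: 0.0
```

drive_tool --increments '[{"travel":[-0.4,0.15,0],"roll":0,"jaw":0},{"travel":[-0.9,0.34,0],"roll":0,"jaw":0},{"travel":[-0.98,0.38,0],"roll":0,"jaw":0},{"travel":[-0.98,0.38,0],"roll":0,"jaw":0}]'

```text
time_s: 0.9
tcp_pos: [0.3249, -0.4556, 0.4043]
tool_rot: [0.41, -3.114, -0.001]
contact_force: [-0.5, -0.5, 0.4]
grip_width: -0.001
grasp_force: 0.0
```

drive_tool --increments '[{"travel":[-0.4,0.15,0],"roll":0,"jaw":0},{"travel":[-0.9,0.34,0],"roll":0,"jaw":0},{"travel":[-0.98,0.38,0],"roll":0,"jaw":0},{"travel":[-0.98,0.38,0],"roll":0,"jaw":0}]'

```text
time_s: 1.3
tcp_pos: [0.4095, -0.3941, 0.4042]
tool_rot: [0.409, -3.114, -0.001]
contact_force: [0.6, 0.1, 0.3]
grip_width: 0.001
grasp_force: 0.0
```

drive_tool --increments '[{"travel":[-0.4,0.15,0],"roll":0.05,"jaw":0},{"travel":[-0.9,0.34,0],"roll":0.14,"jaw":0},{"travel":[-0.98,0.38,0],"roll":0.22,"jaw":0},{"travel":[-0.98,0.38,0],"roll":0.25,"jaw":0},{"travel":[-0.98,0.38,0],"roll":0.25,"jaw":0}]'

```text
time_s: 1.8
tcp_pos: [0.4933, -0.3335, 0.4045]
tool_rot: [-0.211, -3.134, 0.0]
contact_force: [0.3, -0.2, -0.9]
grip_width: 0.001
grasp_force: 0.0
```

drive_tool --increments '[{"travel":[-0.4,0.37,0.2],"roll":0,"jaw":0},{"travel":[-0.79,0.74,0.6],"roll":0,"jaw":0},{"travel":[-0.79,0.74,0.95],"roll":0,"jaw":0},{"travel":[-0.79,0.74,0.95],"roll":0,"jaw":0}]'

```text
time_s: 2.2
tcp_pos: [0.5816, -0.2688, 0.3014]
tool_rot: [-0.205, -3.124, -0.006]
contact_force: [-1.4, 0.4, -2.1]
grip_width: -0.001
grasp_force: 0.0
```

Run:
```python
from h import *
from bench import bot, eyes
s=bot.sense();p=s['tcp_pos'];print(p,s['tool_rot'],s['contact_force'])
jx,jy,a=json.load(open('jig.json'));R=np.array([[np.cos(a),-np.sin(a)],[np.sin(a),np.cos(a)]]);print(R.T@(p[:2]*1000-[jx,jy]))
a=eyes.snapshot('scene')['pixels'][160:385,165:375]; b=eyes.snapshot('top')['pixels'][180:305,300:440]
cv2.imwrite('pics/1.png',np.hstack([cv2.resize(a,(400,428)),cv2.resize(b,(400,428))]))
```

```text
[ 0.58156028 -0.26877917  0.30143204] [-0.20538445 -3.12370765 -0.00593649] [-1.42852961  0.43816731 -2.07059752]
[  59.74134832 -119.93642671]
```

View pics/1.png

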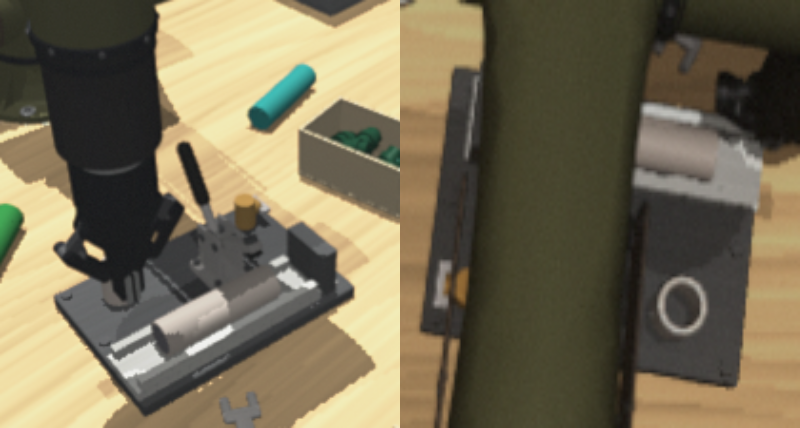

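The left panel shows the pipe tail near (165,340), with the shut fingertips hanging behind it near (130,290). Everything else is undisturbed. Descending to a tip height of about 45 mm.

drive_tool --increments '[{"travel":[0,0,0.4],"roll":0,"jaw":0},{"travel":[0,0,0.75],"roll":0,"jaw":0},{"travel":[0,0,0.9],"roll":0,"jaw":0},{"travel":[0,0,0.9],"roll":0,"jaw":0},{"travel":[0,0,0.9],"roll":0,"jaw":0}]'

```text
time_s: 2.8
tcp_pos: [0.5824, -0.2704, 0.2228]
tool_rot: [0.209, 3.131, -0.003]
contact_force: [0.0, 0.3, 0.7]
grip_width: 0.001
grasp_force: 0.0
```

drive_tool --increments '[{"travel":[0,0.05,0],"roll":0,"jaw":0},{"travel":[0,0.1,0],"roll":0,"jaw":0},{"travel":[0,0.15,0],"roll":0,"jaw":0},{"travel":[0,0.2,0],"roll":0,"jaw":0},{"travel":[0,0.25,0],"roll":0,"jaw":0}]'

```text
time_s: 3.3
tcp_pos: [0.5856, -0.2445, 0.2208]
tool_rot: [0.208, 3.133, -0.002]
contact_force: [-0.3, -2.9, 3.4]
grip_width: 0.005
grasp_force: 1.6
```

drive_tool --increments '[{"travel":[0,0.05,0],"roll":0,"jaw":0},{"travel":[0,0.1,0],"roll":0,"jaw":0},{"travel":[0,0.15,0],"roll":0,"jaw":0},{"travel":[0,0.2,0],"roll":0,"jaw":0},{"travel":[0,0.25,0],"roll":0,"jaw":0}]'

```text
time_s: 3.8
tcp_pos: [0.5887, -0.2194, 0.2196]
tool_rot: [-0.209, -3.134, -0.0]
contact_force: [-0.4, -3.3, 2.9]
grip_width: -0.001
grasp_force: 1.6
```

Run:
```python
from h import *
from bench import bot, eyes
s=bot.sense();p=s['tcp_pos'];print(p,s['contact_force'])
jx,jy,a=json.load(open('jig.json'));R=np.array([[np.cos(a),-np.sin(a)],[np.sin(a),np.cos(a)]]);print(R.T@(p[:2]*1000-[jx,jy]))
a=eyes.snapshot('scene')['pixels'][210:375,185:365]
cv2.imwrite('pics/2.png',cv2.resize(a,None,fx=3.6,fy=3.6,interpolation=cv2.INTER_CUBIC))
```

```text
[ 0.58870907 -0.21941027  0.21963889] [-0.37167265 -3.29061435  2.94418108]
[ 60.21079212 -70.05483278]
```

View pics/2.png

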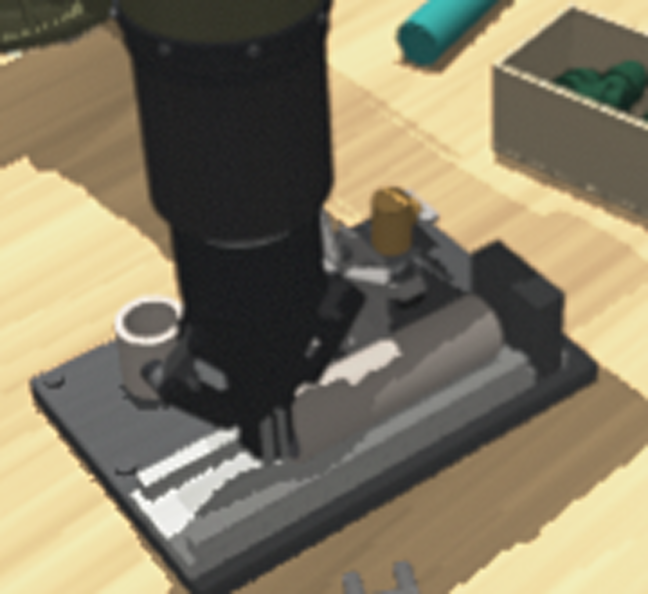

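The picture shows the fingers on the pipe tail near (290,430) and the pipe head near (500,325), about a centimetre short of the stop. Continuing slowly while watching the force.

drive_tool --increments '[{"travel":[0,0.03,0],"roll":0,"jaw":0},{"travel":[0,0.06,0],"roll":0,"jaw":0},{"travel":[0,0.06,0],"roll":0,"jaw":0}]'

```text
time_s: 4.15
tcp_pos: [0.5895, -0.2133, 0.2193]
tool_rot: [-0.208, -3.134, -0.001]
contact_force: [0.7, -0.3, 0.4]
grip_width: 0.001
grasp_force: 0.3
```

drive_tool --increments '[{"travel":[0,0.02,0],"roll":0,"jaw":0},{"travel":[0,0.03,0],"roll":0,"jaw":0},{"travel":[0,0.03,0],"roll":0,"jaw":0}]'

```text
time_s: 4.45
tcp_pos: [0.5898, -0.2106, 0.2193]
tool_rot: [-0.208, -3.134, -0.001]
contact_force: [-0.3, -0.9, 0.7]
grip_width: 0.002
grasp_force: 0.2
```

drive_tool --increments '[{"travel":[0,0.02,0],"roll":0,"jaw":0},{"travel":[0,0.03,0],"roll":0,"jaw":0},{"travel":[0,0.03,0],"roll":0,"jaw":0}]'

```text
time_s: 4.75
tcp_pos: [0.5903, -0.2076, 0.2194]
tool_rot: [-0.208, -3.134, -0.001]
contact_force: [0.6, -0.0, -0.4]
grip_width: 0.005
grasp_force: 0.0
```

drive_tool --increments '[{"travel":[0,0.01,0],"roll":0,"jaw":0},{"travel":[0,0.02,0],"roll":0,"jaw":0},{"travel":[0,0.03,0],"roll":0,"jaw":0}]'

```text
time_s: 5.05
tcp_pos: [0.5904, -0.206, 0.22]
tool_rot: [-0.209, -3.134, 0.004]
contact_force: [-2.9, -9.5, -1.1]
grip_width: -0.0
grasp_force: 4.7
```

drive_tool --increments '[{"travel":[0,0.01,0],"roll":0,"jaw":0},{"travel":[0,0.02,0],"roll":0,"jaw":0},{"travel":[0,0.03,0],"roll":0,"jaw":0}]'

```text
time_s: 5.35
tcp_pos: [0.5902, -0.2051, 0.2205]
tool_rot: [-0.211, -3.133, 0.01]
contact_force: [-2.1, -18.6, -0.0]
grip_width: 0.001
grasp_force: 9.7
```

Force has risen to about 18 N, so the pipe is home. Backing off and rising.

drive_tool --increments '[{"travel":[0,-0.03,0],"roll":0,"jaw":0},{"travel":[0,-0.1,0],"roll":0,"jaw":0},{"travel":[0,-0.25,0],"roll":0,"jaw":0},{"travel":[0,-0.25,-0.3],"roll":0,"jaw":0},{"travel":[0,-0.25,-0.7],"roll":0,"jaw":0}]'

```text
time_s: 5.85
tcp_pos: [0.5871, -0.2274, 0.2877]
tool_rot: [-0.209, -3.129, -0.002]
contact_force: [0.6, -0.4, 1.1]
grip_width: -0.003
grasp_force: 0.0
```

drive_tool --increments '[{"travel":[0,0,-0.4],"roll":0,"jaw":0},{"travel":[0,0,-0.8],"roll":0,"jaw":0},{"travel":[0,0,-0.95],"roll":0,"jaw":0},{"travel":[0,0,-0.95],"roll":0,"jaw":0}]'

```text
time_s: 6.25
tcp_pos: [0.5879, -0.2274, 0.3884]
tool_rot: [0.208, 3.129, -0.001]
contact_force: [0.1, -0.1, -0.4]
grip_width: -0.0
grasp_force: 0.0
```

drive_tool --increments '[{"travel":[0.4,0.2,0],"roll":0,"jaw":0},{"travel":[0.8,0.4,0],"roll":0,"jaw":0},{"travel":[0.92,0.55,0],"roll":0,"jaw":0},{"travel":[0.92,0.55,0],"roll":0,"jaw":0}]'

```text
time_s: 6.65
tcp_pos: [0.5027, -0.1589, 0.3842]
tool_rot: [0.206, 3.135, 0.002]
contact_force: [-0.0, -0.1, -0.6]
grip_width: -0.0
grasp_force: 0.0
```

drive_tool --increments '[{"travel":[0.4,0.2,0],"roll":0,"jaw":0},{"travel":[0.8,0.4,0],"roll":0,"jaw":0},{"travel":[0.92,0.55,0],"roll":0,"jaw":0},{"travel":[0.92,0.55,0],"roll":0,"jaw":0}]'

```text
time_s: 7.05
tcp_pos: [0.4192, -0.0925, 0.3845]
tool_rot: [0.205, 3.134, 0.002]
contact_force: [0.3, -0.7, -0.2]
grip_width: -0.002
grasp_force: 0.0
```

Run:
```python
from h import *
from bench import bot, eyes
s=bot.sense();p=s['tcp_pos'];print(p,s['contact_force'])
jx,jy,a=json.load(open('jig.json'));R=np.array([[np.cos(a),-np.sin(a)],[np.sin(a),np.cos(a)]]);print(R.T@(p[:2]*1000-[jx,jy]))
a=eyes.snapshot('scene')['pixels'][160:375,185:365]
cv2.imwrite('pics/3.png',cv2.resize(a,None,fx=2.7,fy=2.7,interpolation=cv2.INTER_CUBIC))
```

```text
[ 0.41919163 -0.0924585   0.38447071] [ 0.25606496 -0.65416265 -0.20895429]
[-124.78820214   33.03874349]
```

View pics/3.png

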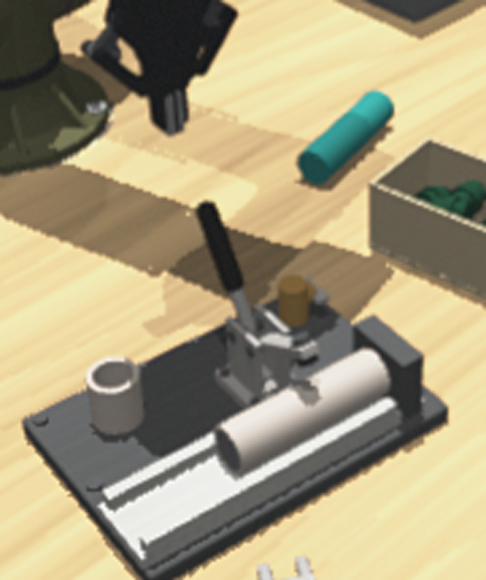

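The picture shows the pipe head against the stop near (390,375), the tail at (232,450), the lever still open with its tip at (207,212), and the hand behind it. Checking the tail position before moving on.

Run:
```python
from h import *
jx,jy,a=json.load(open('jig.json'));R=np.array([[np.cos(a),-np.sin(a)],[np.sin(a),np.cos(a)]])
for q in((258/4+185-.4,225+452/4-.4),(232/2.7+185-.4,160+450/2.7-.4)): print(R.T@(onz('scene',q,.05)[:2]*1000-[jx,jy]))
```

```text
[ 57.52962781 -92.74597513]
[ 58.10926859 -43.08606224]
```

drive_tool --increments '[{"travel":[0,-0.03,0.35],"roll":0,"jaw":0},{"travel":[0,-0.03,0.7],"roll":0,"jaw":0},{"travel":[0,-0.03,0.72],"roll":0,"jaw":0},{"travel":[0,-0.03,0.72],"roll":0,"jaw":0}]'

```text
time_s: 7.5
tcp_pos: [0.4199, -0.0969, 0.3126]
tool_rot: [-0.21, -3.133, 0.002]
contact_force: [-0.7, 0.8, 0.4]
grip_width: 0.002
grasp_force: 0.0
```

The tail is at jig y of about -43, which puts the head at the stop within error. Now pushing the lever towards jig +x.

drive_tool --increments '[{"travel":[-0.1,0,0],"roll":0,"jaw":0},{"travel":[-0.2,0,0],"roll":0,"jaw":0},{"travel":[-0.3,0,0],"roll":0,"jaw":0},{"travel":[-0.38,0,0],"roll":0,"jaw":0},{"travel":[-0.45,0,0],"roll":0,"jaw":0}]'

```text
time_s: 8.0
tcp_pos: [0.4651, -0.1027, 0.3152]
tool_rot: [0.209, 3.133, -0.0]
contact_force: [-2.7, 1.1, 2.6]
grip_width: -0.002
grasp_force: 1.7
```

drive_tool --increments '[{"travel":[-0.06,0,0],"roll":0,"jaw":0},{"travel":[-0.12,0,0],"roll":0,"jaw":0},{"travel":[-0.18,0,0],"roll":0,"jaw":0},{"travel":[-0.24,0,0],"roll":0,"jaw":0},{"travel":[-0.3,0,0],"roll":0,"jaw":0}]'

```text
time_s: 8.5
tcp_pos: [0.4944, -0.1063, 0.3126]
tool_rot: [0.209, 3.135, 0.0]
contact_force: [-0.1, -0.2, 0.4]
grip_width: -0.004
grasp_force: 0.2
```

drive_tool --increments '[{"travel":[-0.06,0,0],"roll":0,"jaw":0},{"travel":[-0.12,0,0],"roll":0,"jaw":0},{"travel":[-0.18,0,0],"roll":0,"jaw":0},{"travel":[-0.18,0,0],"roll":0,"jaw":0}]'

```text
time_s: 8.9
tcp_pos: [0.5123, -0.1087, 0.3124]
tool_rot: [-0.209, -3.134, 0.0]
contact_force: [-0.8, -0.0, -0.9]
grip_width: -0.003
grasp_force: 0.0
```

Run:
```python
from h import *
from bench import bot, eyes
print(bot.sense()['contact_force'])
a=eyes.snapshot('scene')['pixels'][160:375,185:365]
cv2.imwrite('pics/4.png',cv2.resize(a,None,fx=2.7,fy=2.7,interpolation=cv2.INTER_CUBIC))
```

```text
[-0.77148761 -0.04056967 -0.85123844]
```

View pics/4.png

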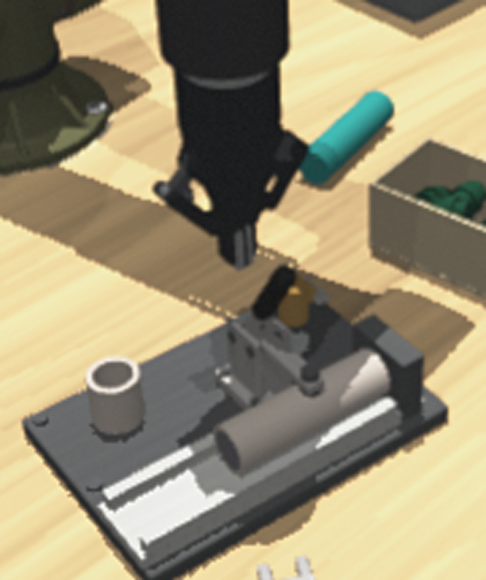

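The lever has snapped over (tip near (288,275), leaning towards the pipe), and the foot sits on the pipe at (312,380). Retreating back and up.

drive_tool --increments '[{"travel":[0.3,0,0],"roll":0,"jaw":0},{"travel":[0.6,0,0],"roll":0,"jaw":0},{"travel":[0.7,0,-0.4],"roll":0,"jaw":0},{"travel":[0.7,0,-0.8],"roll":0,"jaw":0},{"travel":[0.7,0,-0.8],"roll":0,"jaw":0}]'

```text
time_s: 9.45
tcp_pos: [0.4421, -0.0998, 0.3993]
tool_rot: [0.208, 3.124, 0.0]
contact_force: [0.2, 0.1, 0.3]
grip_width: 0.002
grasp_force: 0.0
```

drive_tool --increments '[{"travel":[0,0,0],"roll":0,"jaw":0},{"travel":[0,0,0],"roll":0,"jaw":0},{"travel":[0,0,0],"roll":0,"jaw":0}]'

```text
time_s: 9.75
tcp_pos: [0.4423, -0.0993, 0.3914]
tool_rot: [-0.209, -3.132, 0.0]
contact_force: [0.1, 0.4, -1.0]
grip_width: 0.001
grasp_force: 0.0
```

Run:
```python
from h import *
from bench import bot, eyes
a=eyes.snapshot('scene')['pixels'][160:375,185:365]
cv2.imwrite('pics/5.png',cv2.resize(a,None,fx=2.7,fy=2.7,interpolation=cv2.INTER_CUBIC))
```

```text
(no output)
```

View pics/5.png

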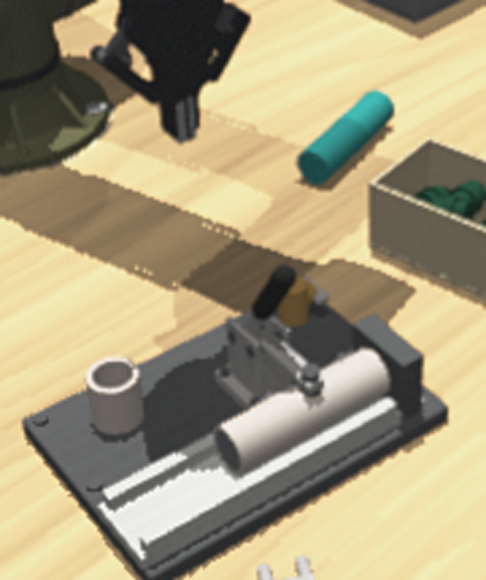

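The hand is clear near (180,130), the lever is closed at (280,280), the foot is on the pipe at (312,380), and the pipe tail is unchanged at (232,450). Handing in.

```bash
python3 -c "
from bench import bot
print(bot.close_job())"
```

```text
the job is handed in; nothing more can be done
None
```

I pushed the pipe home against the stop and snapped the clamp lever closed with the rubber foot on the pipe, then moved the hand clear and handed the job in at about 10 s; no verdict came back, and the foot's pressing force was seen only in the picture, not measured.

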